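# Uncover the sugar jar and find which way its cap unscrews

## Task

Guests want sugar: lift the copper cover off by its knob and stand it upright in the middle of the round cork mat, then take the brass twist cap off the blue glass jar. Nobody remembers whether the cap has a left-hand or a right-hand thread, so try it both ways, turn it loose and lift it off; leave everything else on the table where it is. Finish with the gripper still holding the cap still, a hand's breadth (about 8 cm) straight above the open jar: do not put it down.

Things in the scene. Friction and masses are not known exactly. Their poses are not given: they have to be found in the camera images.
- caddy: Low round copper bowl, 156 mm across, rim 28 mm high, fixed to the table, with a dark-blue glass jar fixed upright in its middle (jar foot 80 mm across, narrowing to a 48 mm neck; mouth 56 mm above the table). Origin: centre of the underside, on the table; z up. Its turn about z is arbitrary.
- jar_mouth (a point): Centre of the jar's mouth, on the jar's axis, 56 mm above the table; the cap's grip disc rests on this plane.
- cap: Brass twist cap, about 90 g: ribbed round grip disc 50 mm across, 30 mm high, white dot on top towards its own +x; below it a 13 mm stem with two lugs inside the mouth. Origin: centre of the disc's underside, at mouth height when seated; z up. The lugs (1.5 mm play) stop it being pulled off until turned loose; it does not rise while turned. Lifts straight off at 65 to 110 degrees of turn; about 75 is right.
- cap_grip (a point): Middle of the cap's disc, 15 mm above its underside; grip it here from above across any diameter. The thread's hand is hidden and differs from run to run: it loosens either anticlockwise or clockwise seen from above. The wrong way it stops hard after 8 to 25 degrees; the right way it turns freely.
- cover: Loose domed copper cover, open below, 128 mm across at its lower edge, 126 mm high in all, 250 g nominal. It stands inside the bowl on the bowl's floor (10 mm above the table) over jar and cap, and must be raised at least 80 mm to clear the cap. Origin: centre of its lower edge; z up.
- cover_knob (a point): Centre of the cover's round wooden knob (26 mm diameter, 24 mm high, upright cylinder), on the cover's axis 114 mm above its lower edge; the dome's top face lies 26 mm below this point.
- mat: Round cork mat, 210 mm across, 4 mm thick, fixed flat on the table. Origin: centre of the underside.
- backgammon: Closed folding wooden backgammon box, 150 x 280 x 53 mm. Leave alone. Origin: centre of the underside.
- ashtray: Empty white ceramic ashtray, 110 mm across, 30 mm high. Leave alone. Origin: centre of the underside.
- remotes: Black plastic remote holder with two remotes in its slots, 90 x 150 mm, 133 mm high with the remotes. Leave alone. Origin: centre of the underside.
- bell: Small steel table bell with a push knob, 60 mm across, 43 mm high. Leave alone. Origin: centre of the underside.
Things that resemble listed ones, but are neither listed nor needed, are in the scene too. There is more than one size of the cover; the one meant has the size given above. There is more than one size of the caddy; the one meant has the size given above.

How it is judged:
By the outcome, as a careful person would: the job done as asked, in the order asked, and still so for the second after the job is handed in, while the arm keeps its last pose, push and grip.
It also fails if it takes over 64 s, if anything falls off the work surface, if the arm or the gripper's body presses on something with over 40 N, if the wrist force passes 120 N, or if a joint passes its speed limit or range.

## Robot

A 6-joint arm with a two-finger parallel gripper is mounted at the origin on the work surface. World frame = base frame: x ahead of the robot, y to its left, z up, the work surface at z = 0. Lengths are in m, angles in rad, forces in N, time in s.
With the tool pointing down it reaches from about 0.375 to 0.925 m from the base axis. Payload 5.7 kg.
Tool frame: the origin (TCP) lies midway between the tips of the shut fingers; the grasp point (between the pads) lies 19 mm behind it; y points along the fingers, z is the direction in which the jaws open and shut, and the axes are right-handed (so a half turn about y gives the same grasp; the last joint's range is limited). The gripper opens to 88 mm and grips with 3 to 60 N. Pads are 20 mm wide; open, the fingers measure 115 mm over their backs; the gripper's body (75 mm by 178 mm) begins 61 mm behind the grasp point.
Start: joints at [-0.115, 0.359, 1.51, -0, 1.272, -0.115], TCP at [0.6, -0, 0.223] pointing down, gripper open.
Joint ranges: [-2.97, 2.97], [-1.01, 2.36], [0.21, 2.38], [-0.96, 4.11], [0.2, 2.71], [-2.98, 2.98]. Speed limits (rad/s): [2.39, 2.39, 3.14, 3.14, 3.14, 3.14].

## Interface

Orientations are given as a unit quaternion [w, x, y, z].
In Python, from station import read_state, capture, camera_params, ticket gives the robot as it stands.
- The arm moves only by the tool send_rows, never from a script. Its argument "targets" is a list of rows, each a list of 3 entries, a list of its own where there are three numbers: the shift along the tool's x, y, z in cm, then the turn about the tool's y in degrees, then the finger opening in cm, from 0 to 8.78. A call has 1 to 5 rows; each row is the pose to reach, as a shift and turn from the pose measured when the call began, along the tool's axes at that moment; what a row does not reach only later rows make up. A row lasts 1/10 s, in which the tool goes at most 50 mm and 8.59 degrees, less where a joint would pass 70% of its speed; a pose out of reach is approached as far as the arm can. A call with a gripper value outside its range is refused whole. The fingers move at their own pace and stop on an object; the grip force is fixed at half the most. Time passes only in rows, so rows that repeat a pose let the fingers close. It gives the time, the measured TCP pose, the force and the opening at its end, in the units of the state.
- read_state(): the state, without advancing time (a new reading comes with each control period).
- capture(name): name is "scene" or "side" or "wrist"; returns the picture (400x640x3 uint8, red, green, blue); there is no depth.
- camera_params(name): a dict with "mtx" (3x3 intrinsics, pixels), "rvec" (rotation vector, rad) and "tvec" (3), from world to camera coordinates, as OpenCV has them. Camera axes: x right, y down, z forward; pixel columns grow to the right and rows downward; lengths in m; the calibration is good to about 2 mm. A picture is of the moment at which its call begins: read the wrist's pose just before it. camera_params takes no time and is no camera call; for the wrist camera it gives the pose at the moment of the call.
- ticket.hand_in(): hands the job in, once; it reports no verdict.
The state is a dict: "t": time; "joints": joint angles; "qd": joint speeds; "joint_efforts": joint torques, N m; "tcp_pos": TCP position; "orientation": TCP orientation; "contact_force": force on the tool from outside, world axes, zero at the start; "torque": the same for the moment, N m; "gripper_width": finger opening in m.
Only numpy, scipy, OpenCV 4.12 (cv2) and the standard library are available. Lean on these libraries where they do the work, as an engineer would, in place of code of your own. Each camera call takes 0.05 s, during which the arm holds its last target.

## Working session

There is one attempt and no reset: what is moved stays moved. The work goes in short steps, Python scripts to look and compute and a tool call to move; the robot and the scene stay as the last step left them, time stands still between calls to the robot, and variables do not carry over. Pictures are saved under pics/ and viewed, and the job is handed in when it is done.

Besides the shell and the picture viewer there is one more tool, called after "Emit:" by a JSON object that holds its "name" and its "arguments". send_rows: Moves the arm, as the interface text tells. Its arguments: {"type":"object","properties":{"targets":{"type":"array"}},"required":["targets"]}

```bash
mkdir -p pics; ls; python3 - <<'E'
from station import *
import cv2
s=read_state();print(s)
for n in("scene","side","wrist"):
    p=camera_params(n);print(n,p)
    cv2.imwrite(f"pics/{n}0.png",capture(n)[:,:,::-1])
E
```

```text
pics
{'t': 0.0, 'joints': array([-1.15142755e-01,  3.59479559e-01,  1.51140847e+00, -2.31703368e-06,
        1.27248363e+00, -1.15102879e-01]), 'qd': array([-0.00027071,  0.00010532,  0.0007024 ,  0.00064172,  0.0017085 ,
        0.00048836]), 'joint_efforts': array([-2.01257943e-03, -5.15376234e+01, -2.70722097e+01,  6.73234044e-02,
        3.48843460e-02, -1.61260368e-04]), 'tcp_pos': array([5.99327162e-01, 4.36462287e-05, 2.21833851e-01]), 'orientation': array([ 0.49959867, -0.50038134,  0.50050201, -0.49951719]), 'contact_force': array([ 0.16260293,  0.88375787, -0.53691268]), 'torque': array([ 0.01428674, -0.01620615,  0.03712071]), 'gripper_width': 0.08774605110401253}
scene {'mtx': array([[401.67024798,   0.        , 326.04858446],
       [  0.        , 401.67024798, 196.72854936],
       [  0.        ,   0.        ,   1.        ]]), 'rvec': array([ 0.79861063,  2.60377983, -1.03740507]), 'tvec': array([ 0.46030817, -0.16291003,  1.37322234])}
side {'mtx': array([[505.83339168,   0.        , 322.84688212],
       [  0.        , 505.83339168, 204.56309159],
       [  0.        ,   0.        ,   1.        ]]), 'rvec': array([ 0.44606369, -2.55696484,  1.49058394]), 'tvec': array([0.53871208, 0.18024427, 1.53532113])}
wrist {'mtx': array([[276.52673683,   0.        , 322.6500593 ],
       [  0.        , 276.52673683, 198.05453989],
       [  0.        ,   0.        ,   1.        ]]), 'rvec': array([-2.84812016e+00,  9.61275794e-04,  2.44431948e-03]), 'tvec': array([-0.59924048, -0.03506482,  0.3908698 ])}
```

View pics/scene0.png

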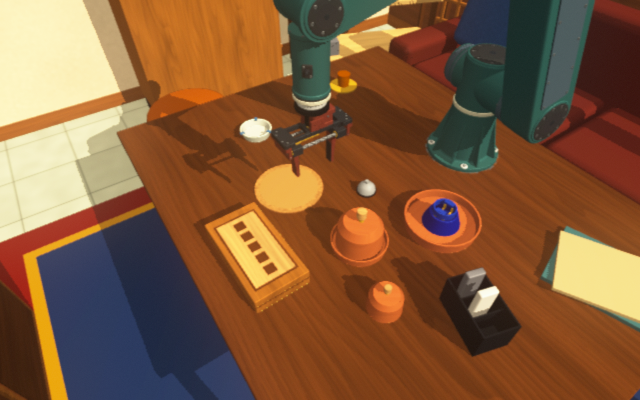

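View pics/side0.png

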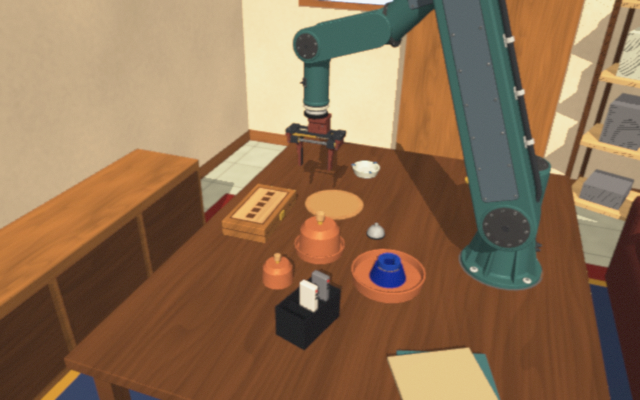

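View pics/wrist0.png

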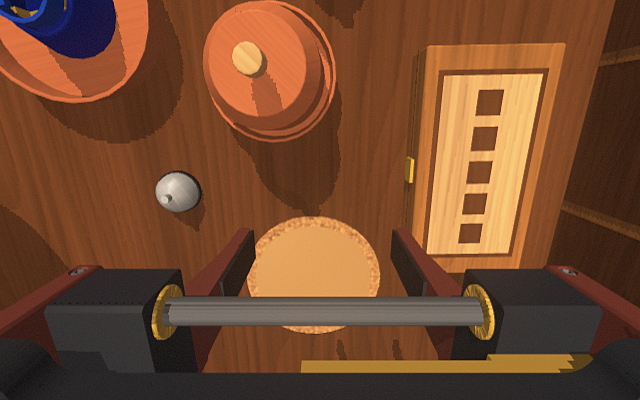

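Candidates: the cover in a bowl at scene (360,237), a small bare cover at (386,301), and a large open bowl with a blue jar at (443,218). I choose (360,237), and I'll check its size with rays and a crop. The mat is at (289,188).

```bash
cat > h.py <<'E'
import numpy as np,cv2
from station import *
def ray(p,uv):
    R=cv2.Rodrigues(p['rvec'])[0]
    d=cv2.undistortPoints(np.array([[uv]],float),p['mtx'],None)[0,0]
    return -R.T@p['tvec'].ravel(), R.T@np.array([d[0],d[1],1.])
def onz(p,uv,z):
    c,d=ray(p,uv); return c+d*(z-c[2])/d[2]
def proj(p,X): return cv2.projectPoints(np.array(X,float).reshape(-1,3),p['rvec'],p['tvec'],p['mtx'],None)[0][:,0]
def tri(pairs):
    A=np.zeros((3,3));b=np.zeros(3)
    for p,uv in pairs:
        c,d=ray(p,uv);d=d/np.linalg.norm(d);M=np.eye(3)-np.outer(d,d);A+=M;b+=M@c
    return np.linalg.solve(A,b)
def circ(P):
    A=np.c_[2*P,np.ones(len(P))];s=np.linalg.lstsq(A,(P**2).sum(1),rcond=None)[0]
    return s[0],s[1],np.sqrt(s[2]+s[0]**2+s[1]**2)
E
python3 - <<'E'
from h import *
a=cv2.imread('pics/scene0.png');b=cv2.imread('pics/side0.png');c=cv2.imread('pics/wrist0.png')
r=lambda i,x,y,w,h,s:cv2.resize(i[y:y+h,x:x+w],None,fx=s,fy=s,interpolation=cv2.INTER_CUBIC)
A=r(a,320,195,80,80,5);B=r(b,285,200,80,80,5);cv2.imwrite('pics/crop1.png',np.hstack([A,B]))
hsv=cv2.cvtColor(c,cv2.COLOR_BGR2HSV)
for n,i,pts in(('w',c,[(248,58),(270,90),(310,270),(240,40)]),('s',a,[(361,214),(361,235),(290,188)]),('d',b,[(320,218),(320,238),(333,205)])):
    h=cv2.cvtColor(i,cv2.COLOR_BGR2HSV)
    print(n,[h[y,x].tolist() for x,y in pts])
E
```

```text
w [[19, 132, 246], [9, 177, 170], [16, 153, 226], [9, 175, 230]]
s [[18, 165, 240], [12, 198, 238], [19, 174, 241]]
d [[16, 139, 226], [14, 153, 244], [16, 147, 218]]
```

View pics/crop1.png

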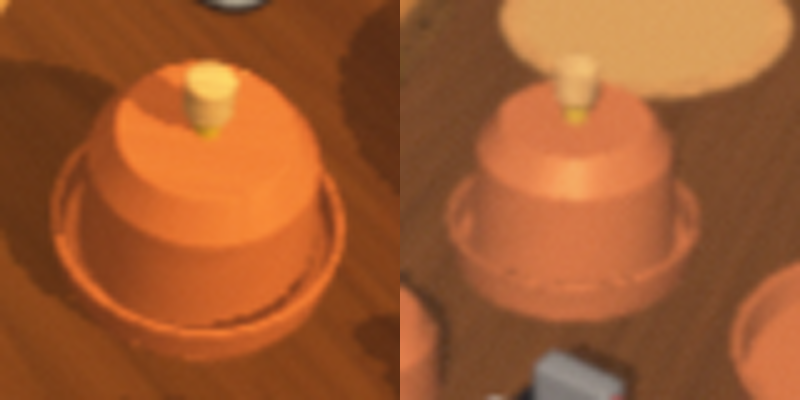

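The crop shows a cover standing in a bowl. The knob centre is at scene (362,214) and side (320,216).

```bash
python3 - <<'E'
from h import *
P={n:camera_params(n) for n in('scene','side','wrist')}
I={n:cv2.imread(f'pics/{n}0.png') for n in P}
k={'scene':(362.4,214.2),'side':(320.4,216.2)}
print('tri',tri([(P[n],k[n]) for n in k]))
for n in k: print(n,onz(P[n],k[n],.124))
# wrist knob top by mask
h=cv2.cvtColor(I['wrist'],cv2.COLOR_BGR2HSV)
m=cv2.inRange(h,(15,80,150),(28,255,255));m2=np.zeros_like(m);m2[35:80,225:270]=m[35:80,225:270]
M=cv2.moments(m2,True);uv=(M['m10']/M['m00'],M['m01']/M['m00']);print('wrist knob',uv,M['m00'],onz(P['wrist'],uv,.136), onz(P['wrist'],uv,.13))
# mat
for n,(x0,y0,x1,y1),seed in(('scene',(250,160,328,215),(289,188)),('side',(300,185,368,222),(335,200))):
    h=cv2.cvtColor(I[n],cv2.COLOR_BGR2HSV);m=cv2.inRange(h,(12,100,150),(24,230,255))
    mm=np.zeros_like(m);mm[y0:y1,x0:x1]=m[y0:y1,x0:x1]
    c=max(cv2.findContours(mm,0,cv2.CHAIN_APPROX_NONE)[0],key=cv2.contourArea)[:,0]
    c=cv2.convexHull(c)[:,0]
    Q=np.array([onz(P[n],q,.004)[:2] for q in c.astype(float)]);print('mat',n,circ(Q),len(c))
# bowl rim check & small cover: manual rim extremes
for n,pts in(('scene',[(331,241),(388.5,241),(361,264)]),('side',[(295,245),(344.5,245),(318,259)])):
    print(n,circ(np.array([onz(P[n],q,.028)[:2] for q in pts])))
# wrist rim/mat contour
E
```

```text
tri [0.53623959 0.12771197 0.12499111]
scene [0.53524809 0.12660706 0.124     ]
side [0.53682319 0.12689308 0.124     ]
wrist knob (246.3595041322314, 57.180440771349865) 726.0 [0.53785276 0.12345955 0.136     ] [0.53634651 0.1245387  0.13      ]
mat scene (np.float64(0.5829947361421063), np.float64(-0.16685523484749681), np.float64(0.10820702407684822)) 30
mat side (np.float64(0.5858871666440534), np.float64(-0.1586339663720322), np.float64(0.11127444884470973)) 26
scene (np.float64(0.5393593787820294), np.float64(0.13174477528053216), np.float64(0.07627731083302595))
side (np.float64(0.5339040035792056), np.float64(0.13558640561368002), np.float64(0.07610149968267214))
```

```bash
python3 - <<'E'
from h import *
p=camera_params('wrist');R=cv2.Rodrigues(p['rvec'])[0];print('cam',-R.T@p['tvec'],'fwd',R[2],'right',R[0])
print('mat c proj',proj(p,[[.585,-.163,.004],[.537,.125,.136],[.535,.13,.028],[.6,0,0]]))
c=cv2.imread('pics/wrist0.png');h=cv2.cvtColor(c,cv2.COLOR_BGR2HSV);m=cv2.inRange(h,(12,60,150),(24,230,255))
mm=np.zeros_like(m);mm[210:297,240:392]=m[210:297,240:392]
cc=cv2.convexHull(max(cv2.findContours(mm,0,cv2.CHAIN_APPROX_NONE)[0],key=cv2.contourArea))[:,0]
Q=np.array([onz(p,q,.004)[:2] for q in cc.astype(float) if q[1]<294]);print(circ(Q))
s=read_state();from scipy.spatial.transform import Rotation as Ro
w=s['orientation'];print(Ro.from_quat(w,scalar_first=True).as_matrix().round(3))
print({n:proj(camera_params(n),[s['tcp_pos']]) for n in('scene','side')})
E
```

```text
cam [0.59997371 0.07895307 0.38345275] fwd [-0.0015657  -0.28929971 -0.95723729] right [ 9.99998661e-01 -9.09071312e-04 -1.36089938e-03]
mat c proj [[313.56284754 275.81953998]
 [245.15182393  55.07785555]
 [267.83817271  69.24187635]
 [323.08971662 172.97874895]]
(np.float64(0.5838964341431938), np.float64(-0.1668925607680897), np.float64(0.10453602478197827))
[[ 0.    -0.001  1.   ]
 [-1.     0.     0.   ]
 [-0.    -1.    -0.001]]
{'scene': array([[312.49713949, 166.17118716]]), 'side': array([[315.52978936, 166.33643913]])}
```

Emit:
{"name": "send_rows", "arguments": {"targets": [[[-3,0,-1.5],0,8.78],[[-6.5,0,-3.2],0,8.78],[[-10,0,-5],0,8.78],[[-12.5,0,-6.3],0,8.78],[[-12.5,0,-6.3],0,8.78]]}}

```text
t: 0.65
tcp_pos: [0.5342, 0.1277, 0.2218]
orientation: [-0.5, 0.501, -0.5, 0.498]
contact_force: [0.4, 0.3, 0.1]
gripper_width: 0.0878
```

```bash
python3 - <<'E'
from h import *
s=read_state();print(s['t'],s['tcp_pos'],s['orientation'])
for n in('wrist','scene'):
    cv2.imwrite(f"pics/{n}1.png",capture(n)[:,:,::-1])
p=camera_params('wrist');print(proj(p,[[.536,.126,.136],[.536,.126,.124],s['tcp_pos']]))
E
```

```text
0.65 [0.53416316 0.12769643 0.22184938] [-0.50023803  0.50134544 -0.50029741  0.49811361]
[[322.13121667 201.39353749]
 [322.16813176 197.70380014]
 [318.85519761 239.30794721]]
```

View pics/wrist1.png

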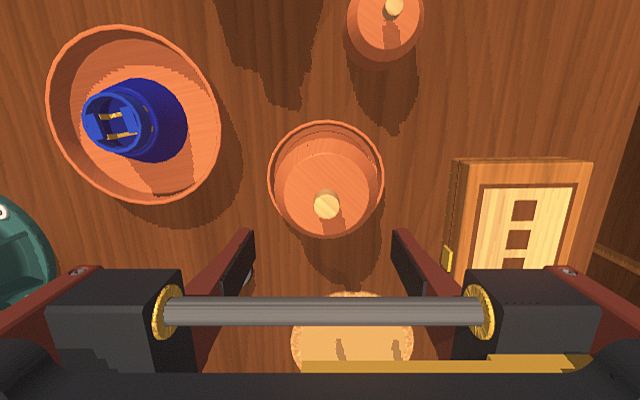

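The knob top is at wrist (327,206), and the bowl rim spans x 267–384.

```bash
python3 - <<'E'
from h import *
p=camera_params('wrist');h=cv2.cvtColor(cv2.imread('pics/wrist1.png'),cv2.COLOR_BGR2HSV)
m=cv2.inRange(h,(15,60,170),(28,255,255));z=np.zeros_like(m);z[188:225,308:346]=m[188:225,308:346]
M=cv2.moments(z,True);uv=(M['m10']/M['m00'],M['m01']/M['m00']);print(uv,M['m00'],onz(p,uv,.136))
c=max(cv2.findContours(z,0,2)[0],key=cv2.contourArea);print(cv2.minEnclosingCircle(c))
m=cv2.inRange(h,(4,110,60),(13,255,255));z=np.zeros_like(m);z[110:215,255:400]=m[110:215,255:400]
z=cv2.morphologyEx(z,cv2.MORPH_OPEN,np.ones((5,5)))
c=cv2.convexHull(max(cv2.findContours(z,0,1)[0],key=cv2.contourArea))[:,0]
c=c[c[:,1]<190]
Q=np.array([onz(p,q,.028)[:2] for q in c.astype(float)]);print('rim',circ(Q),c.min(0),c.max(0))
E
```

```text
(326.0057915057915, 205.08880308880308) 518.0 [0.53965171 0.12235228 0.136     ]
((326.3522644042969, 203.61363220214844), 14.628080368041992)
rim (np.float64(0.5417991637689147), np.float64(-0.08574075908527765), np.float64(0.30792789257806846)) [255 110] [399 110]
```

Emit:
{"name": "send_rows", "arguments": {"targets": [[[0.2,3,0.4],0,8.78],[[0.2,6,0.4],0,8.78],[[0.2,9,0.4],0,8.78],[[0.2,11,0.4],0,8.78],[[0.2,11.6,0.4],0,8.78]]}}

```text
t: 1.25
tcp_pos: [0.5393, 0.1217, 0.1037]
orientation: [-0.498, 0.502, -0.501, 0.499]
contact_force: [-0.4, 0.5, -0.5]
gripper_width: 0.0875
```

Emit:
{"name": "send_rows", "arguments": {"targets": [[[0,0,0],0,5],[[0,0,0],0,4],[[0,0,0],0,3.2],[[0,0,0],0,3.2],[[0,0,0],0,3.2]]}}

```text
t: 1.75
tcp_pos: [0.5399, 0.1218, 0.1045]
orientation: [-0.499, 0.501, -0.501, 0.499]
contact_force: [0.3, -0.0, -0.4]
gripper_width: 0.0512
```

```bash
python3 - <<'E'
from h import *
s=read_state();print(s['t'],s['tcp_pos'],s['contact_force'],s['gripper_width'])
T=[]
for n in('wrist','scene','side'):
    i=capture(n)[:,:,::-1];cv2.imwrite(f"pics/{n}2.png",i)
    if n!='wrist':
        u,v=proj(camera_params(n),[s['tcp_pos']])[0].astype(int)
        T.append(cv2.resize(i[v-50:v+50,u-50:u+50],None,fx=4,fy=4,interpolation=cv2.INTER_CUBIC))
cv2.imwrite('pics/c2.png',np.hstack(T))
E
```

```text
1.75 [0.5398579  0.12176036 0.10448223] [ 0.31876708 -0.03113002 -0.38109872] 0.05124073390916057
```

View pics/c2.png

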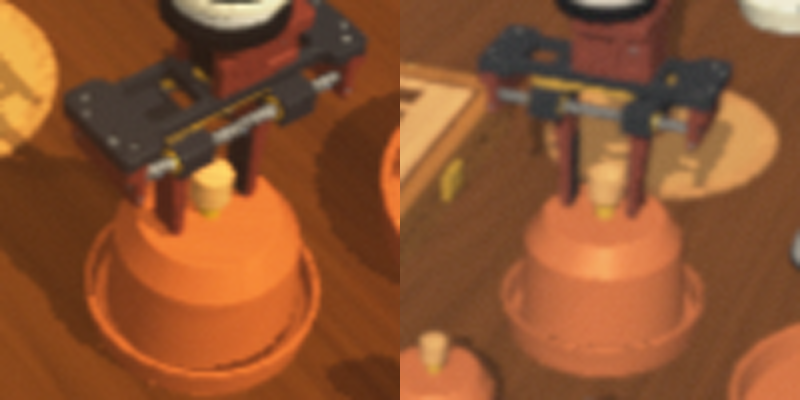

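View pics/wrist2.png

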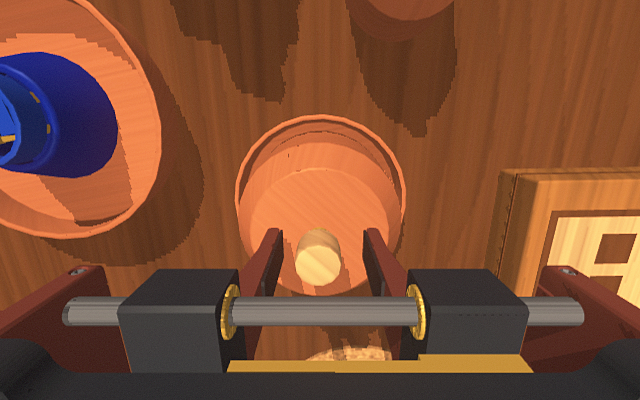

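The knob sits between the fingers. Its top is at wrist (318,263), and the jaws are still at 51 mm. I'll measure the y offset before closing.

```bash
python3 - <<'E'
from h import *
p=camera_params('wrist');print(read_state()['tcp_pos'])
print('top',onz(p,(318.5,264),.136),'rim left/right mid',onz(p,(235.5,195),.028),onz(p,(405,195),.028),'rim far',onz(p,(320,114.5),.028))
c=[(235.5,195),(405,195),(320,114.5),(259,143),(380,143)]
print(circ(np.array([onz(p,q,.028)[:2] for q in c])))
E
```

```text
[0.53947163 0.12175655 0.10404603]
top [0.53765025 0.12526144 0.136     ] rim left/right mid [0.46131558 0.13160442 0.028     ] [0.61289444 0.13172005 0.028     ] rim far [0.53721857 0.20057043 0.028     ]
(np.float64(0.5369768611247858), np.float64(0.12313168630475348), np.float64(0.075869613594835))
```

Emit:
{"name": "send_rows", "arguments": {"targets": [[[-0.3,0,-0.2],0,4],[[-0.3,0,-0.2],0,3],[[-0.3,0,-0.2],0,2],[[-0.3,0,-0.2],0,1.5],[[-0.3,0,-0.2],0,1.5]]}}

```text
t: 2.4
tcp_pos: [0.5373, 0.1249, 0.1041]
orientation: [-0.499, 0.502, -0.501, 0.499]
contact_force: [-1.3, 0.2, 0.8]
gripper_width: 0.0252
```

Emit:
{"name": "send_rows", "arguments": {"targets": [[[0,0,0],0,1.5],[[0,0,0],0,1.5],[[0,0,0],0,1.5]]}}

```text
t: 2.7
tcp_pos: [0.5373, 0.1249, 0.1041]
orientation: [-0.499, 0.502, -0.501, 0.499]
contact_force: [-0.4, 0.5, 0.6]
gripper_width: 0.0253
```

Emit:
{"name": "send_rows", "arguments": {"targets": [[[0,-1,0],0,1.5],[[0,-2.5,0],0,1.5],[[0,-4.5,0],0,1.5],[[0,-6.5,0],0,1.5],[[0,-8,0],0,1.5]]}}

```text
t: 3.2
tcp_pos: [0.5381, 0.1249, 0.1857]
orientation: [-0.499, 0.501, -0.501, 0.499]
contact_force: [0.3, -0.6, -3.4]
gripper_width: 0.0254
```

Emit:
{"name": "send_rows", "arguments": {"targets": [[[0,-1.5,0],0,1.5],[[0,-2.5,0],0,1.5],[[0,-3,0],0,1.5],[[0,-3,0],0,1.5]]}}

```text
t: 3.6
tcp_pos: [0.5384, 0.1249, 0.2162]
orientation: [-0.499, 0.501, -0.5, 0.499]
contact_force: [0.9, -0.1, -1.7]
gripper_width: 0.0254
```

```bash
python3 - <<'E'
from h import *
s=read_state();print(s['t'],s['tcp_pos'],s['contact_force'],s['gripper_width'])
cv2.imwrite("pics/side3.png",capture('side')[:,:,::-1])
E
```

```text
3.6 [0.53839144 0.12489544 0.21618967] [ 0.90917162 -0.14687786 -1.70797953] 0.02538656245744523
```

View pics/side3.png

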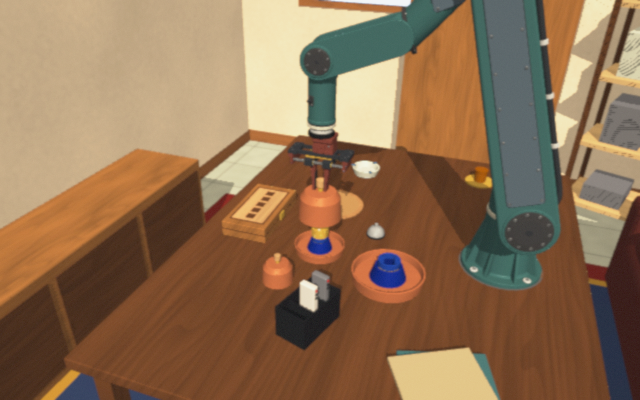

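The cover is clear and the cap on the jar is at side (320,235). Next I'll carry the cover to the mat.

Emit:
{"name": "send_rows", "arguments": {"targets": [[[1,0,0.2],0,1.5],[[3,0,0.5],0,1.5],[[6,0,1],0,1.5],[[9,0,1.5],0,1.5],[[12,0,2],0,1.5]]}}

```text
t: 4.15
tcp_pos: [0.5576, 0.0032, 0.2146]
orientation: [-0.498, 0.502, -0.501, 0.499]
contact_force: [-0.7, -0.6, -3.3]
gripper_width: 0.0253
```

Emit:
{"name": "send_rows", "arguments": {"targets": [[[3,0,0.5],0,1.5],[[6,0,1],0,1.5],[[9,0,1.5],0,1.5],[[11.5,0,1.9],0,1.5],[[13,0,2],0,1.5]]}}

```text
t: 4.65
tcp_pos: [0.5774, -0.1294, 0.2137]
orientation: [-0.498, 0.502, -0.502, 0.499]
contact_force: [0.0, 0.4, -3.1]
gripper_width: 0.0255
```

```bash
python3 - <<'E'
from h import *
s=read_state();print(s['t'],s['tcp_pos'],s['orientation'],s['contact_force'],s['gripper_width'])
E
```

```text
4.65 [ 0.57741657 -0.12942062  0.21370985] [-0.49766415  0.50181687 -0.50157215  0.49893447] [ 0.02424732  0.43317136 -3.06581938] 0.025545043425158332
```

Emit:
{"name": "send_rows", "arguments": {"targets": [[[1.5,0,0.3],0,1.5],[[3,0,0.6],0,1.5],[[3.7,0,0.7],0,1.5],[[3.7,0,0.7],0,1.5]]}}

```text
t: 5.05
tcp_pos: [0.5846, -0.1671, 0.2136]
orientation: [0.497, -0.502, 0.502, -0.499]
contact_force: [-0.3, 0.3, -2.5]
gripper_width: 0.0252
```

```bash
python3 - <<'E'
from h import *
s=read_state();print(s['t'],s['tcp_pos'],s['contact_force'],s['gripper_width'])
T=[]
for n in('scene','side'):
    i=capture(n)[:,:,::-1];cv2.imwrite(f"pics/{n}4.png",i);p=camera_params(n)
    c=i.copy()
    a=np.linspace(0,6.28,60)
    q=proj(p,np.c_[.584+.105*np.cos(a),-.166+.105*np.sin(a),0*a+.004])
    u,v=proj(p,[[.584,-.166,.08]])[0].astype(int)
    big=cv2.resize(c[v-50:v+50,u-50:u+50],None,fx=4,fy=4,interpolation=cv2.INTER_CUBIC)
    for x in (q-[u-50,v-50])*4: cv2.circle(big,tuple(int(t) for t in x),2,(0,0,255),-1)
    T.append(big)
cv2.imwrite('pics/c4.png',np.hstack(T))
E
```

```text
5.05 [ 0.58456223 -0.16710074  0.21360736] [-0.31666836  0.32167743 -2.46092486] 0.02517263364931371
```

View pics/c4.png

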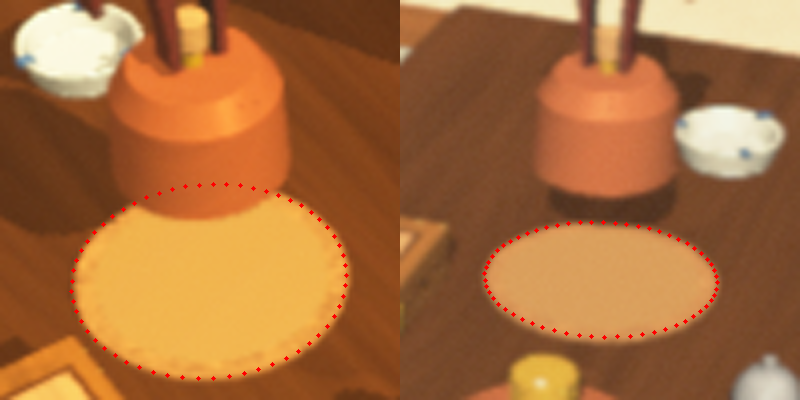

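The drawn mat circle matches the mat in both views. The cover is upright and the TCP is over the centre, so I'll lower it.

Emit:
{"name": "send_rows", "arguments": {"targets": [[[0,1.5,0],0,1.5],[[0,4,0],0,1.5],[[0,6.5,0],0,1.5],[[0,9,0],0,1.5],[[0,10.3,0],0,1.5]]}}

```text
t: 5.65
tcp_pos: [0.5822, -0.1643, 0.1088]
orientation: [0.498, -0.502, 0.503, -0.497]
contact_force: [-0.4, 0.4, -2.2]
gripper_width: 0.0259
```

Emit:
{"name": "send_rows", "arguments": {"targets": [[[0,0.3,0],0,1.5],[[0,0.5,0],0,1.5],[[0,0.7,0],0,1.5]]}}

```text
t: 5.95
tcp_pos: [0.5829, -0.1644, 0.1027]
orientation: [-0.498, 0.502, -0.502, 0.498]
contact_force: [0.4, -1.0, -2.2]
gripper_width: 0.0254
```

Emit:
{"name": "send_rows", "arguments": {"targets": [[[0,0.15,0],0,1.5],[[0,0.3,0],0,1.5],[[0,0.4,0],0,1.5]]}}

```text
t: 6.25
tcp_pos: [0.5833, -0.1646, 0.0992]
orientation: [-0.498, 0.502, -0.502, 0.498]
contact_force: [-0.5, 0.3, -1.9]
gripper_width: 0.0252
```

Emit:
{"name": "send_rows", "arguments": {"targets": [[[0,0.1,0],0,1.5],[[0,0.2,0],0,1.5],[[0,0.2,0],0,1.5]]}}

```text
t: 6.55
tcp_pos: [0.5832, -0.1647, 0.0981]
orientation: [-0.498, 0.502, -0.501, 0.498]
contact_force: [-2.0, 1.1, 5.3]
gripper_width: 0.0256
```

Contact shows as +5 N upward, so I'll release.

Emit:
{"name": "send_rows", "arguments": {"targets": [[[0,0,0],0,3.5],[[0,0,0],0,5],[[0,0,0],0,6.5],[[0,0,0],0,8.5],[[0,0,0],0,8.5]]}}

```text
t: 7.05
tcp_pos: [0.5833, -0.1647, 0.098]
orientation: [-0.498, 0.502, -0.501, 0.498]
contact_force: [0.1, -0.1, -0.6]
gripper_width: 0.0623
```

Emit:
{"name": "send_rows", "arguments": {"targets": [[[0,-1,0],0,8.5],[[0,-4,0],0,8.5],[[0,-8,0],0,8.5],[[0,-11,0],0,8.5],[[0,-12,0],0,8.5]]}}

```text
t: 7.55
tcp_pos: [0.5862, -0.1654, 0.2224]
orientation: [-0.499, 0.501, -0.499, 0.5]
contact_force: [0.5, 0.1, 0.3]
gripper_width: 0.0848
```

```bash
python3 - <<'E'
from h import *
s=read_state();print(s['t'],s['tcp_pos'],s['contact_force'],s['gripper_width'])
T=[]
for n in('scene','side'):
    i=capture(n)[:,:,::-1];cv2.imwrite(f"pics/{n}5.png",i);p=camera_params(n)
    a=np.linspace(0,6.28,60)
    q=np.vstack([proj(p,np.c_[.584+r*np.cos(a),-.166+r*np.sin(a),0*a+.004]) for r in(.105,.064)])
    u,v=proj(p,[[.57,-.02,.05]])[0].astype(int)
    x0,y0=u-75,v-75
    big=cv2.resize(i[y0:y0+150,x0:x0+100],None,fx=4,fy=4,interpolation=cv2.INTER_CUBIC) if 0 else cv2.resize(i[y0:y0+150,u-65:u+65],None,fx=3,fy=3,interpolation=cv2.INTER_CUBIC)
    for x in (q-[u-65,y0])*3: cv2.circle(big,tuple(int(t) for t in x),1,(0,0,255),-1)
    T.append(big)
cv2.imwrite('pics/c5.png',np.hstack(T))
E
```

```text
7.55 [ 0.58622861 -0.16541586  0.22236959] [0.5440662  0.09328045 0.26420766] 0.08482888410768623
```

View pics/c5.png

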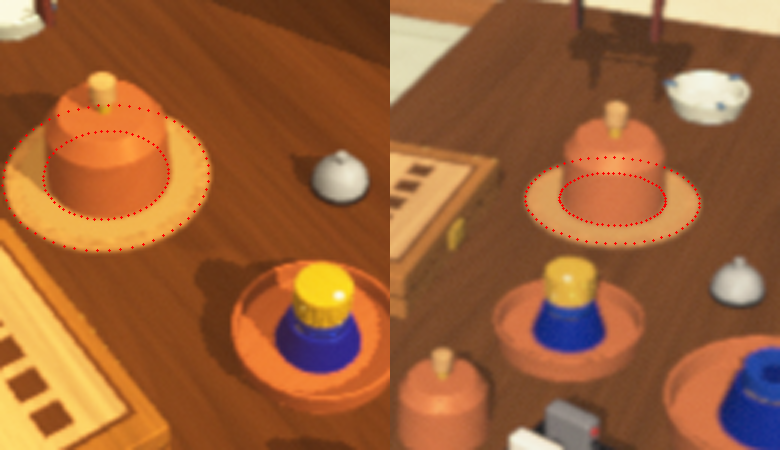

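The cover stands upright and centred on the mat. I'll go back over the jar.

Emit:
{"name": "send_rows", "arguments": {"targets": [[[-2,0,-0.3],0,8.5],[[-6,0,-1],0,8.5],[[-10,0,-1.7],0,8.5],[[-14,0,-2.4],0,8.5],[[-18,0,-3],0,8.5]]}}

```text
t: 8.15
tcp_pos: [0.5526, 0.0175, 0.2176]
orientation: [-0.498, 0.502, -0.502, 0.498]
contact_force: [-0.1, -0.2, 0.5]
gripper_width: 0.0849
```

```bash
python3 - <<'E'
from h import *
s=read_state();print(s['t'],s['tcp_pos'],s['joints'])
i=capture('wrist')[:,:,::-1];cv2.imwrite("pics/wrist6.png",i)
p=camera_params('scene');print('remotes',[onz(p,q,.0) for q in((443,283),(518,326),(487,351))],'gray top',onz(p,(470,272),.133))
# cap in scene5 / side5
for n,z in(('scene',.086),('side',.086)):
    j=cv2.imread(f'pics/{n}5.png');h=cv2.cvtColor(j,cv2.COLOR_BGR2HSV);m=cv2.inRange(h,(20,120,120),(32,255,255))
    u,v=proj(camera_params(n),[[.537,.125,.071]])[0].astype(int)
    k=np.zeros_like(m);k[v-18:v+18,u-15:u+15]=m[v-18:v+18,u-15:u+15];M=cv2.moments(k,True)
    uv=(M['m10']/M['m00'],M['m01']/M['m00']);print(n,uv,M['m00'],onz(camera_params(n),uv,.0735))
E
```

```text
8.15 [0.55258169 0.01748893 0.21757653] [-0.091945    0.30032553  1.61306112 -0.00208086  1.23568546 -0.09153182]
remotes [array([0.4337235 , 0.34057988, 0.        ]), array([0.37256416, 0.51982084, 0.        ]), array([0.47888767, 0.51868824, 0.        ])] gray top [0.44840935 0.39571031 0.133     ]
scene (360.72542372881355, 226.15593220338982) 295.0 [0.53386766 0.12387783 0.0735    ]
side (319.76, 230.13142857142856) 175.0 [0.53825768 0.12582248 0.0735    ]
```

View pics/wrist6.png

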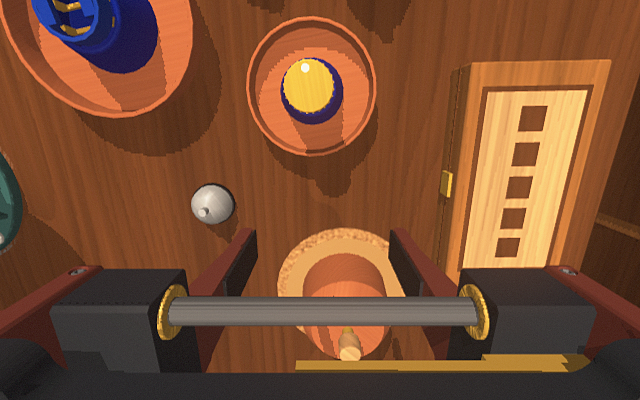

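The cap is at wrist (309,84), with its white dot at (305,68), so it points about world +y. The bowl rim is at (312,86).

```bash
python3 - <<'E'
from h import *
p=camera_params('wrist');h=cv2.cvtColor(cv2.imread('pics/wrist6.png'),cv2.COLOR_BGR2HSV)
m=cv2.inRange(h,(20,60,120),(34,255,255));k=np.zeros_like(m);k[45:130,270:350]=m[45:130,270:350]
c=cv2.convexHull(max(cv2.findContours(k,0,1)[0],key=cv2.contourArea))[:,0]
up=c[c[:,1]<95]
print('top circle',circ(np.array([onz(p,q,.086)[:2] for q in up.astype(float)])),'dot',onz(p,(305,68),.086))
print('rim',circ(np.array([onz(p,q,.028)[:2] for q in[(247,88),(376,88),(312,16.5),(265,38),(359,38),(312,156)]])))
E
```

```text
top circle (np.float64(0.5351067640381973), np.float64(0.1296904484936473), np.float64(0.024226795898944907)) dot [0.5326079  0.14562821 0.086     ]
rim (np.float64(0.5362369660764378), np.float64(0.12949408357294592), np.float64(0.07694582031141319))
```

Emit:
{"name": "send_rows", "arguments": {"targets": [[[-3,0,-0.5],0,8.78],[[-6,0,-1],0,8.78],[[-9,0,-1.4],0,8.78],[[-10.8,2,-1.6],0,8.78],[[-10.8,4,-1.6],0,8.78]]}}

```text
t: 8.7
tcp_pos: [0.5323, 0.1342, 0.1763]
orientation: [-0.499, 0.503, -0.503, 0.495]
contact_force: [0.7, -1.1, 0.6]
gripper_width: 0.0877
```

Emit:
{"name": "send_rows", "arguments": {"targets": [[[0,2,0],0,8.78],[[0,3.5,0],0,8.78],[[0,4.5,0],0,8.78],[[0,4.5,0],0,8.78]]}}

```text
t: 9.1
tcp_pos: [0.5295, 0.1346, 0.129]
orientation: [-0.498, 0.504, -0.504, 0.494]
contact_force: [0.7, 0.8, 0.6]
gripper_width: 0.0877
```

```bash
python3 - <<'E'
from h import *
s=read_state();print(s['t'],s['tcp_pos'],s['orientation'])
i=capture('wrist')[:,:,::-1];cv2.imwrite("pics/wrist7.png",i)
p=camera_params('wrist')
print(proj(p,[[.537,.126,.086],s['tcp_pos'],[.537,.126,.028]]))
E
```

```text
9.1 [0.52946003 0.13456111 0.12896678] [-0.49815945  0.50449834 -0.50357709  0.49368886]
[[331.13400756 228.50378139]
 [320.64993121 242.14554406]
 [330.24429951 205.89749053]]
```

View pics/wrist7.png

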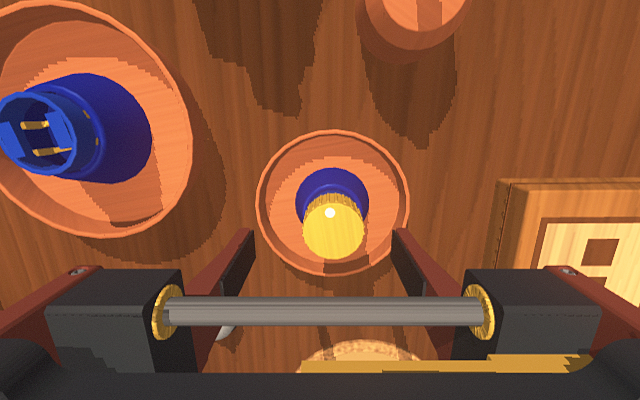

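```bash
cat >> h.py <<'E'
from scipy.spatial.transform import Rotation as Ro
def rel(target):
    s=read_state();R=Ro.from_quat(s['orientation'],scalar_first=True).as_matrix()
    print('t',s['t'],'tcp',s['tcp_pos'].round(4),'shift cm',(R.T@(np.array(target)-s['tcp_pos'])*100).round(2))
    print('tool y in world',R[:,1].round(4),'jaw',R[:,2].round(3),'yaw',np.degrees(np.arctan2(R[1,2],R[0,2])).round(2),'F',s['contact_force'].round(1),'T',s['torque'].round(2),'w',s['gripper_width'].round(4),'J6',s['joints'][5].round(3))
E
python3 - <<'E'
from h import *
p=camera_params('wrist')
print(onz(p,(333,229),.086), circ(np.array([onz(p,q,.028)[:2] for q in[(256.5,205),(408,200),(332,129),(280,150),(384,148)]])))
rel([.538,.126,.129]);rel([.538,.126,.052])
E
```

```text
[0.53850399 0.12558537 0.086     ] (np.float64(0.5388255154611338), np.float64(0.12494309204419397), np.float64(0.07588026419061994))
t 9.15 tcp [0.5305 0.1345 0.1301] shift cm [0.86 0.1  0.74]Traceback (most recent call last):
  File "<stdin>", line 4, in <module>
  File "h.py", line 22, in rel
    print('tool y in world',R[:,1].round(4),'jaw',R[:,2].round(3),'yaw',np.degrees(np.arctan2(R[1,2],R[0,2])).round(2),'F',s['contact_force'].round(1),'T',s['torque'].round(2),'w',s['gripper_width'].round(4),'J6',s['joints'][5].round(3))
                                                                                                                                                                                    ^^^^^^^^^^^^^^^^^^^^^^^^
AttributeError: 'float' object has no attribute 'round'
```

```bash
sed -i "s/s\['gripper_width'\].round(4)/round(s['gripper_width'],4)/" h.py
python3 - <<'E'
from h import *
rel([.538,.1255,.052])
E
```

```text
t 9.15 tcp [0.5305 0.1345 0.1301] shift cm [0.94 7.8  0.85]
tool y in world [-0.0141  0.0037 -0.9999] jaw [ 1.     0.005 -0.014] yaw 0.3 F [ 0.2 -0.5 -0.3] T [-0.05 -0.01 -0.02] w 0.0879 J6 0.11
```

Emit:
{"name": "send_rows", "arguments": {"targets": [[[0.4,0,0.4],0,8.78],[[0.9,0,0.75],0,8.78],[[0.9,0,0.75],0,8.78]]}}

```text
t: 9.45
tcp_pos: [0.5395, 0.1249, 0.1307]
orientation: [-0.499, 0.503, -0.503, 0.495]
contact_force: [0.6, 0.6, -0.2]
gripper_width: 0.088
```

```bash
python3 - <<'E'
from h import *
rel([.538,.1255,.052]);rel([.538,.1255,.052])
E
```

```text
t 9.45 tcp [0.5395 0.1249 0.1307] shift cm [-0.04  7.87 -0.05]
tool y in world [-0.012   0.0037 -0.9999] jaw [ 1.     0.004 -0.012] yaw 0.26 F [ 0.6  0.6 -0.2] T [ 0.02  0.   -0.03] w 0.088 J6 0.092
t 9.45 tcp [0.5395 0.1249 0.1307] shift cm [-0.04  7.87 -0.05]
tool y in world [-0.012   0.0037 -0.9999] jaw [ 1.     0.004 -0.012] yaw 0.26 F [ 0.6  0.6 -0.2] T [ 0.02  0.   -0.03] w 0.088 J6 0.092
```

Emit:
{"name": "send_rows", "arguments": {"targets": [[[0,2,0],0,8.78],[[0,4,0],0,8.78],[[0,6,0],0,8.78],[[0,7.2,0],0,8.78],[[0,7.6,0],0,8.78]]}}

```text
t: 9.95
tcp_pos: [0.538, 0.1249, 0.0539]
orientation: [-0.499, 0.504, -0.503, 0.495]
contact_force: [-0.1, 0.2, 0.3]
gripper_width: 0.0876
```

```bash
python3 - <<'E'
from h import *
rel([.538,.1255,.054])
i=capture('wrist')[:,:,::-1];cv2.imwrite("pics/wrist8.png",i)
E
```

```text
t 9.95 tcp [0.538  0.1249 0.0539] shift cm [-0.06 -0.01 -0.  ]
tool y in world [-0.0136  0.0035 -0.9999] jaw [ 1.     0.004 -0.014] yaw 0.24 F [-0.1  0.2  0.3] T [-0.02  0.01 -0.05] w 0.0876 J6 0.091
```

View pics/wrist8.png

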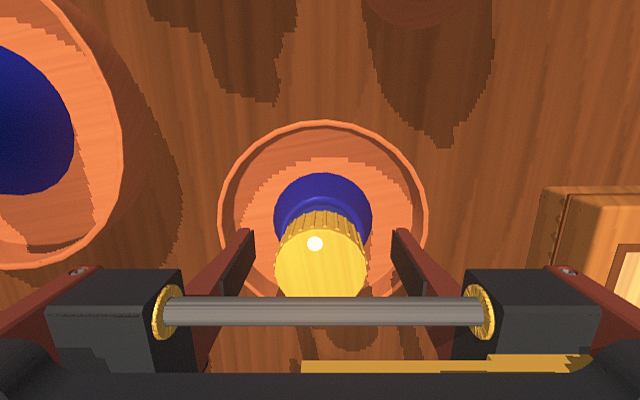

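The cap at wrist (320,255) lies midway between the pads at (246) and (400). I'll check y.

```bash
python3 - <<'E'
from h import *
p=camera_params('wrist');h=cv2.cvtColor(cv2.imread('pics/wrist8.png'),cv2.COLOR_BGR2HSV)
print(onz(p,(273,257),.086),onz(p,(367,257),.086))
print('rim',circ(np.array([onz(p,q,.028)[:2] for q in[(217.5,220),(428,220),(322,120),(262,143),(385,145)]])))
c=onz(p,(320,228.),.086);print(c)
E
```

```text
[0.51274502 0.13220587 0.086     ] [0.56187816 0.13272531 0.086     ]
rim (np.float64(0.5376809850010338), np.float64(0.12201007836662765), np.float64(0.07656611512961463))
[0.53736445 0.1488102  0.086     ]
```

Emit:
{"name": "send_rows", "arguments": {"targets": [[[0,0,0],0,7],[[0,0,0],0,6],[[0,0,0],0,5],[[0,0,0],0,4],[[0,0,0],0,4]]}}

```text
t: 10.5
tcp_pos: [0.5383, 0.125, 0.0543]
orientation: [-0.499, 0.503, -0.503, 0.495]
contact_force: [-0.9, 1.0, 0.7]
gripper_width: 0.0514
```

Emit:
{"name": "send_rows", "arguments": {"targets": [[[0,0,0],0,4],[[0,0,0],0,4],[[0,0,0],0,4]]}}

```text
t: 10.8
tcp_pos: [0.5379, 0.125, 0.0543]
orientation: [-0.499, 0.504, -0.503, 0.495]
contact_force: [-1.3, -0.2, 1.7]
gripper_width: 0.0493
```

```bash
python3 - <<'E'
from h import *
rel([.538,.1255,.054])
E
```

```text
t 10.8 tcp [0.5379 0.125  0.0543] shift cm [-0.05  0.03  0.01]
tool y in world [-0.0135  0.0036 -0.9999] jaw [ 1.     0.004 -0.013] yaw 0.24 F [-1.3 -0.2  1.7] T [-0.03  0.18 -0.04] w 0.0493 J6 0.091
```

Gripped at 49.3 mm. I'll try clockwise first (+ about tool y) in small steps and watch the torque.

Emit:
{"name": "send_rows", "arguments": {"targets": [[[0,0,0],2,4],[[0,0,0],4,4],[[0,0,0],6,4],[[0,0,0],6,4]]}}

```text
t: 11.2
tcp_pos: [0.5383, 0.1251, 0.0543]
orientation: [0.472, -0.477, 0.529, -0.521]
contact_force: [-0.0, 0.9, -0.1]
gripper_width: 0.0495
```

```bash
python3 - <<'E'
from h import *
rel([.538,.125,.054])
E
```

```text
t 11.2 tcp [0.5383 0.1251 0.0543] shift cm [ 0.01  0.03 -0.03]
tool y in world [-0.0129  0.0037 -0.9999] jaw [ 0.995 -0.101 -0.013] yaw -5.77 F [-0.   0.9 -0.1] T [ 0.02 -0.04  0.01] w 0.0495 J6 0.196
```

Emit:
{"name": "send_rows", "arguments": {"targets": [[[0,0,0],2,4],[[0,0,0],4,4],[[0,0,0],4,4]]}}

```text
t: 11.5
tcp_pos: [0.5385, 0.1251, 0.0543]
orientation: [0.453, -0.458, 0.544, -0.537]
contact_force: [0.1, 0.3, -0.3]
gripper_width: 0.0498
```

```bash
python3 - <<'E'
from h import *
rel([.538,.125,.054])
E
```

```text
t 11.5 tcp [0.5385 0.1251 0.0543] shift cm [ 0.01  0.03 -0.04]
tool y in world [-0.0126  0.0036 -0.9999] jaw [ 0.986 -0.169 -0.013] yaw -9.74 F [ 0.1  0.3 -0.3] T [-0.02 -0.03  0.01] w 0.0498 J6 0.266
```

Emit:
{"name": "send_rows", "arguments": {"targets": [[[0,0,0],2,4],[[0,0,0],4,4],[[0,0,0],4,4]]}}

```text
t: 11.8
tcp_pos: [0.5383, 0.1251, 0.0543]
orientation: [0.434, -0.44, 0.56, -0.552]
contact_force: [-0.4, 0.5, 0.2]
gripper_width: 0.0493
```

```bash
python3 - <<'E'
from h import *
rel([.538,.125,.054])
E
```

```text
t 11.8 tcp [0.5383 0.1251 0.0543] shift cm [ 0.02  0.03 -0.03]
tool y in world [-0.0128  0.0037 -0.9999] jaw [ 0.972 -0.236 -0.013] yaw -13.68 F [-0.4  0.5  0.2] T [0.07 0.09 0.01] w 0.0493 J6 0.334
```

Emit:
{"name": "send_rows", "arguments": {"targets": [[[0,0,0],2,4],[[0,0,0],4,4],[[0,0,0],4,4]]}}

```text
t: 12.1
tcp_pos: [0.5382, 0.1251, 0.0543]
orientation: [0.415, -0.421, 0.574, -0.567]
contact_force: [-1.0, 0.6, 2.2]
gripper_width: 0.0496
```

```bash
python3 - <<'E'
from h import *
rel([.538,.125,.054])
E
```

```text
t 12.1 tcp [0.5382 0.1251 0.0543] shift cm [ 0.02  0.03 -0.02]
tool y in world [-0.013   0.0037 -0.9999] jaw [ 0.953 -0.302 -0.014] yaw -17.6 F [-1.   0.6  2.2] T [0.04 0.17 0.03] w 0.0496 J6 0.403
```

Emit:
{"name": "send_rows", "arguments": {"targets": [[[0,0,0],2,4],[[0,0,0],4,4],[[0,0,0],4,4]]}}

```text
t: 12.4
tcp_pos: [0.5382, 0.1251, 0.0544]
orientation: [0.395, -0.401, 0.588, -0.581]
contact_force: [-1.3, 0.8, 1.4]
gripper_width: 0.0496
```

```bash
python3 - <<'E'
from h import *
rel([.538,.125,.054])
E
```

```text
t 12.4 tcp [0.5382 0.1251 0.0544] shift cm [ 0.02  0.04 -0.01]
tool y in world [-0.0131  0.0037 -0.9999] jaw [ 0.93  -0.367 -0.014] yaw -21.51 F [-1.3  0.8  1.4] T [0.08 0.15 0.02] w 0.0496 J6 0.471
```

Emit:
{"name": "send_rows", "arguments": {"targets": [[[0,0,0],2,4],[[0,0,0],4,4],[[0,0,0],4,4]]}}

```text
t: 12.7
tcp_pos: [0.5382, 0.1251, 0.0544]
orientation: [0.375, -0.381, 0.601, -0.594]
contact_force: [-0.5, 0.4, -0.6]
gripper_width: 0.0494
```

```bash
python3 - <<'E'
from h import *
rel([.538,.125,.054])
i=capture('wrist')[:,:,::-1];cv2.imwrite("pics/wrist9.png",i)
E
```

```text
t 12.7 tcp [0.5382 0.1251 0.0544] shift cm [ 0.02  0.04 -0.01]
tool y in world [-0.013   0.0037 -0.9999] jaw [ 0.903 -0.429 -0.013] yaw -25.4 F [-0.5  0.4 -0.6] T [0.04 0.11 0.02] w 0.0494 J6 0.539
```

View pics/wrist9.png

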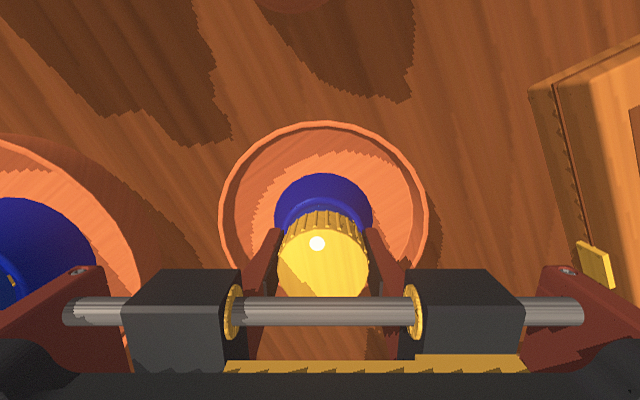

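The dot kept its place relative to the jaws, (317,243) against (315,243) before. So the cap has turned about 25.6° freely, with torque around 0.02 Nm. I'll carry on to 75°.

Emit:
{"name": "send_rows", "arguments": {"targets": [[[0,0,0],4,4],[[0,0,0],8,4],[[0,0,0],10,4],[[0,0,0],10,4]]}}

```text
t: 13.15
tcp_pos: [0.5384, 0.1251, 0.0544]
orientation: [0.322, -0.328, 0.631, -0.625]
contact_force: [0.1, 0.5, -0.2]
gripper_width: 0.0495
```

```bash
python3 - <<'E'
from h import *
rel([.538,.125,.054])
E
```

```text
t 13.15 tcp [0.5384 0.1251 0.0544] shift cm [ 0.03  0.04 -0.02]
tool y in world [-0.0127  0.0037 -0.9999] jaw [ 0.816 -0.578 -0.013] yaw -35.28 F [ 0.1  0.5 -0.2] T [ 0.05  0.11 -0.05] w 0.0495 J6 0.712
```

Emit:
{"name": "send_rows", "arguments": {"targets": [[[0,0,0],5,4],[[0,0,0],10,4],[[0,0,0],15,4],[[0,0,0],20,4],[[0,0,0],20,4]]}}

```text
t: 13.65
tcp_pos: [0.5386, 0.1251, 0.0545]
orientation: [0.208, -0.215, 0.677, -0.672]
contact_force: [-0.4, 0.5, 0.2]
gripper_width: 0.0497
```

Emit:
{"name": "send_rows", "arguments": {"targets": [[[0,0,0],5,4],[[0,0,0],10,4],[[0,0,0],15,4],[[0,0,0],20,4],[[0,0,0],20,4]]}}

```text
t: 14.15
tcp_pos: [0.5388, 0.125, 0.0545]
orientation: [0.088, -0.096, 0.703, -0.699]
contact_force: [0.1, -0.1, 0.5]
gripper_width: 0.0498
```

```bash
python3 - <<'E'
from h import *
rel([.538,.125,.054])
i=capture('wrist')[:,:,::-1];cv2.imwrite("pics/wrist10.png",i)
E
```

```text
t 14.15 tcp [0.5388 0.125  0.0545] shift cm [ 0.08  0.05 -0.02]
tool y in world [-0.0119  0.0035 -0.9999] jaw [ 0.258 -0.966 -0.006] yaw -75.05 F [ 0.1 -0.1  0.5] T [ 0.05  0.02 -0.03] w 0.0498 J6 1.406
```

View pics/wrist10.png

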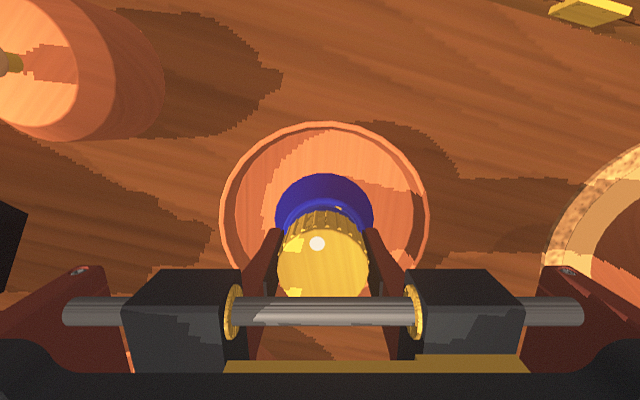

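No slip: the cap has turned 75.3°. I'll lift gently and watch the force.

Emit:
{"name": "send_rows", "arguments": {"targets": [[[0,-0.2,0],0,4],[[0,-0.4,0],0,4],[[0,-0.6,0],0,4],[[0,-0.6,0],0,4]]}}

```text
t: 14.6
tcp_pos: [0.5391, 0.1249, 0.0608]
orientation: [0.089, -0.097, 0.703, -0.699]
contact_force: [0.1, -0.4, -0.1]
gripper_width: 0.0494
```

```bash
python3 - <<'E'
from h import *
rel([.5385,.125,.1345])
E
```

```text
t 14.6 tcp [0.5391 0.1249 0.0608] shift cm [ 0.13 -7.36 -0.07]
tool y in world [-0.0113  0.0035 -0.9999] jaw [ 0.261 -0.965 -0.006] yaw -74.89 F [ 0.1 -0.4 -0.1] T [0.03 0.05 0.06] w 0.0494 J6 1.403
```

It rose 6 mm, well past the 1.5 mm play, without resistance, so it is loose.

Emit:
{"name": "send_rows", "arguments": {"targets": [[[0,-0.5,0],0,4],[[0,-1.5,0],0,4],[[0,-2.5,0],0,4],[[0.1,-3.5,0],0,4],[[0.1,-4.2,-0.1],0,4]]}}

```text
t: 15.1
tcp_pos: [0.5389, 0.1255, 0.1043]
orientation: [0.09, -0.096, 0.703, -0.699]
contact_force: [-0.0, -0.5, -0.7]
gripper_width: 0.05
```

Emit:
{"name": "send_rows", "arguments": {"targets": [[[0,-1,0],0,4],[[0,-2,0],0,4],[[0,-2.7,0],0,4],[[0,-3.1,0],0,4],[[0,-3.1,0],0,4]]}}

```text
t: 15.6
tcp_pos: [0.5395, 0.1254, 0.1359]
orientation: [0.09, -0.096, 0.703, -0.699]
contact_force: [0.6, -0.0, -0.8]
gripper_width: 0.0495
```

```bash
python3 - <<'E'
from h import *
rel([.538,.125,.1345])
E
```

```text
t 15.6 tcp [0.5395 0.1254 0.1359] shift cm [0.16 0.14 0.  ]
tool y in world [-0.0088  0.0037 -1.    ] jaw [ 0.261 -0.965 -0.006] yaw -74.9 F [ 0.6 -0.  -0.8] T [ 0.07  0.06 -0.05] w 0.0495 J6 1.405
```

Emit:
{"name": "send_rows", "arguments": {"targets": [[[0.1,0.1,0],0,4],[[0.1,0.1,0],0,4],[[0.1,0.1,0],0,4],[[0.1,0.1,0],0,4]]}}

```text
t: 16.0
tcp_pos: [0.5384, 0.1251, 0.1346]
orientation: [0.09, -0.096, 0.703, -0.699]
contact_force: [-0.4, -0.1, 0.4]
gripper_width: 0.0496
```

```bash
python3 - <<'E'
from h import *
rel([.538,.125,.1345])
T=[]
for n in('scene','side'):
    i=capture(n)[:,:,::-1];p=camera_params(n);u,v=proj(p,[[.55,.06,.06]])[0].astype(int)
    T.append(cv2.resize(i[v-75:v+75,u-65:u+65],None,fx=3,fy=3,interpolation=cv2.INTER_CUBIC))
cv2.imwrite('pics/c11.png',np.hstack(T));print(read_state()['qd'].round(3))
E
```

```text
t 16.0 tcp [0.5384 0.1251 0.1346] shift cm [0.04 0.01 0.  ]
tool y in world [-0.0094  0.0036 -0.9999] jaw [ 0.261 -0.965 -0.006] yaw -74.9 F [-0.4 -0.1  0.4] T [ 0.04  0.04 -0.04] w 0.0496 J6 1.405
[-0.001 -0.001 -0.002 -0.002  0.001 -0.001]
```

View pics/c11.png

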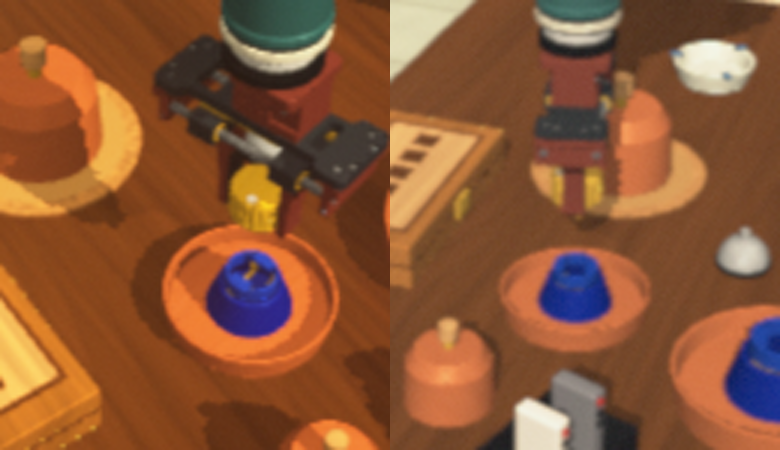

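The cap hangs in the jaws above the open jar. The cover is still on the mat, nothing else has moved, and the arm is at rest, so I'll hand in.

```bash
python3 -c "
from station import *
print(ticket.hand_in())"
```

```text
the job is handed in; nothing more can be done
None
```

The job is done and handed in at about 16 s. The copper cover stands upright in the middle of the cork mat, and the gripper is holding the brass cap about 8 cm above the open jar.

- **Cover:** In both outside views its base sat centred on the mat.
- **Cap:** It turned freely clockwise (seen from above) past 25°, so I took that as the loosening direction and never turned it anticlockwise. I stopped at 75°, with almost no torque and no slip seen at the white dot, and it lifted off without resistance.
- **Last checks:** The gripper was still closed on the cap at 49.6 mm. The tool was about 0.4 mm off the jar's axis as I had estimated it, the arm was at rest, and forces were near zero. Nothing else near the jar looked moved.
- **What disagreed:** Separate camera estimates of the jar's position differed by up to about 7 mm in y, so I re-measured up close before gripping. The tool also leans about 0.6° from vertical, which I left.

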